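# Slide the tall punch chest up against its stop bar

## Task

The tall wooden punch chest has been left in the middle of the jeweller's bench: push it low down, near its base, so that it slides upright across the bench without rocking until its broad side stands flush against a long side of the dark wooden stop bar (either long side will do), with no part of it past the ends of the bar. Only push it from outside with the fingers: do not grip or lift it, do not touch its brass handle, and leave everything else on the bench where it is. Finish with the hand clear.

Things in the scene. Friction and masses are not known exactly. Their poses are not given: they have to be found in the camera images.
- chest: Tall heavy wooden drawer chest, loose, 1.5 to 2.3 kg, 130 mm along its x, 90 along its y, 210 high; origin at the centre of its underside. Push on, and set to the bar, its plain broad sides (normal to its y); drawer fronts face its -x. Friction on the bench 0.5 to 0.72: pushed above about 50 mm it may tip. Stands left or right of the bar, x within 0.35 rad of the robot's x
- chest_handle: Brass bail handle fixed on the chest's top, 90 mm along the chest's x, rising 35 mm above the top; origin at the centre of its foot, 210 mm above the chest's underside. Not to be touched
- fence: Dark wooden stop bar screwed to the bench (it does not move): 220 mm long along its x, 24 mm thick along its y, 45 mm high; origin at the centre of its underside. Both long faces are alike, 12 mm either side of the origin along its y; when the chest is home its origin lies 57 mm from the bar's centre line. Its x is within 0.3 rad of the robot's x
- spool: Bystander: loose wire spool standing upright, 72 mm across, 80 mm high, origin under its centre
- cup: Bystander: loose open steel cup, 64 mm across, 70 mm high, origin under its centre
- jar: Bystander: loose small glass jar, 42 mm across, 55 mm high, origin under its centre
- block: Bystander: loose grey pumice block 50 x 36 x 26 mm, just off the bar's end nearest the robot (centre about 165 mm from the bar's centre), origin under its centre
- collar: Bystander: loose steel collar, 36 mm across, 22 mm high, just off the bar's far end (centre about 160 mm from the bar's centre), origin under its centre
- hammer: Bystander: loose hammer lying on the far part of the bench, 220 mm long along its x
- driver: Bystander: loose screwdriver lying on the far part of the bench, 160 mm long along its x

How it is judged:
By the outcome, as a careful person would: the job done as asked, in the order asked, and still so for the second after the job is handed in, with the robot touching nothing.
It also fails if it takes over 53 s, if anything falls off the work surface, if the arm or the gripper's body presses on something with over 40 N, if the wrist force passes 120 N, or if a joint passes its speed limit or range.

## Robot

A 6-joint arm with a two-finger parallel gripper is mounted at the origin on the work surface. World frame = base frame: x ahead of the robot, y to its left, z up, the work surface at z = 0. Lengths are in m, angles in degrees, forces in N, time in s.
With the tool pointing down it reaches from about 0.4 to 0.825 m from the base axis. Payload 7 kg.
Tool frame: the origin (TCP) lies on the centre line of the jaws, within the pads' length; the fingertips stand 11 mm ahead of it and the grasp point (between the pads) lies 8 mm behind it; z points along the fingers, y is the direction in which the jaws open and shut (so a half turn about z gives the same grasp; the last joint's range is limited). The gripper opens to 88 mm and grips with 3 to 60 N. Pads are 19 mm wide; open, the fingers measure 130 mm over their backs; the gripper's body (78 mm by 193 mm) begins 47 mm behind the grasp point.
Start: joints at [87.897, 20.546, 0.682, 0, -70.136, -16.507], TCP at [0.215, 0.64, 0.238] pointing down, gripper open.
Joint ranges: [-176.03, 176.03], [-82.01, 121.73], [-58.28, 71.71], [-173.87, 95.51], [-174.79, -0.11], [-173.66, 173.66]. Speed limits (degrees/s): [136.94, 136.94, 172.46, 180, 180, 180].

## Interface

Orientations are given as [roll, pitch, yaw] about the fixed x, y, z axes, in that order (R = Rz(yaw) Ry(pitch) Rx(roll)).
In Python, from plant import ctrl, cams, order gives the robot as it stands.
- The arm moves only by the tool jog_arm, never from a script. Its argument "motion" is a list of rows, each an object with "offset": the shift along the tool's x, y, z in mm, a list of three; "roll": the turn about the tool's z in rad; "hand": the finger opening in mm, from 0 to 87.6. A call has 1 to 20 rows; each row is the pose to reach, as a shift and turn from the pose commanded when the call began, along the tool's axes at that moment; what a row does not reach only later rows make up. A row lasts 1/12 s, in which the tool goes at most 41.7 mm and 7.16 degrees, less where a joint would pass 70% of its speed; a pose out of reach is approached as far as the arm can. A call with a gripper value outside its range is refused whole. The fingers move at their own pace and stop on an object; the grip force is fixed at half the most. Time passes only in rows, so rows that repeat a pose let the fingers close. It gives the time, the measured TCP pose, the force and the opening at its end, in the units of the state.
- ctrl.get_obs(): the state, without advancing time (a new reading comes with each control period).
- cams.snapshot(name): name is "scene" or "top" or "wrist"; returns a dict with "img" (384x512x3 uint8, red, green, blue), "K" (3x3 intrinsics, pixels), "cam_to_world" (4x4, takes a point from camera to world coordinates); the wrist camera has in their place "T_tool_cam" (4x4, takes a point from camera to tool coordinates, whose origin is the TCP and whose axes are the flange's). Camera axes: x right, y down, z forward; pixel columns grow to the right and rows downward; lengths in m; the calibration is good to about 2 mm. A picture is of the moment at which its call begins: read the wrist's pose just before it. There is no depth.
- order.close_job(): hands the job in, once; it reports no verdict.
The state is a dict: "clock": time; "joint_pos": joint angles; "qvel": joint speeds; "tau": joint torques, N m; "tool_pos": TCP position; "orientation": TCP orientation; "force": force on the tool from outside, world axes, zero at the start; "moment": the same for the moment, N m; "opening": finger opening in m.
Only numpy, scipy, OpenCV 4.12 (cv2) and the standard library are available. Lean on these libraries where they do the work, as an engineer would, in place of code of your own. Each camera call takes 0.05 s, during which the arm holds its last target. There are 200 camera calls.

## Working session

There is one attempt and no reset: what is moved stays moved. The work goes in short steps, Python scripts to look and compute and a tool call to move; the robot and the scene stay as the last step left them, time stands still between calls to the robot, and variables do not carry over. Pictures are saved under pics/ and viewed, about 8 in all and at most 12, crops included, and the job is handed in when it is done.

Besides the shell and the picture viewer there is one more tool, called as name(argument=value, ...) on one line, values as JSON. jog_arm: Moves the arm, as the interface text tells. Its arguments: {"type":"object","properties":{"motion":{"type":"array"}},"required":["motion"]}

```bash
mkdir -p pics
cat > h.py <<'E'
from plant import ctrl, cams, order
import numpy as np, cv2
def snap(n,f):
    s=cams.snapshot(n); cv2.imwrite('pics/'+f,s['img'][:,:,::-1]); np.savez('pics/'+f+'.npz',**s); return s
def ray(s,u,v,z):
    T=s['cam_to_world'];d=T[:3,:3]@np.linalg.inv(s['K'])@[u,v,1];return T[:3,3]+d*(z-T[2,3])/d[2]
def proj(s,p):
    T=s['cam_to_world'];p=np.atleast_2d(p)
    q=(p-T[:3,3])@T[:3,:3]@s['K'].T;return q[:,:2]/q[:,2:]
E
python3 - <<'E'
from h import *
print(ctrl.get_obs())
for n in('top','scene'):
    s=snap(n,n+'0.png');print(s['K'],s['cam_to_world'])
E
```

```text
{'clock': 0.0, 'joint_pos': array([ 8.78978045e+01,  2.05914773e+01,  6.34267293e-01, -2.04886969e-02,
       -7.01358514e+01, -1.65067277e+01]), 'qvel': array([ 0.1018335 , -0.03847556,  0.01686368,  0.07544423,  0.05465419,
        0.00277843]), 'tau': array([-1.81729833e-03, -5.82709551e+01,  2.93066347e+01,  6.99767813e+00,
        7.04115533e-03, -1.54875320e-04]), 'tool_pos': array([0.21527069, 0.63925807, 0.23662479]), 'orientation': array([ 1.79905301e+02, -7.97707023e-03, -1.86158941e+01]), 'force': array([ 0.29605925, -0.14525555, -0.58562238]), 'moment': array([ 0.01602598,  0.00601492, -0.02068385]), 'opening': 0.08796532697772465}
[[418.75864545   0.         253.67461429]
 [  0.         418.75864545 189.03575681]
 [  0.           0.           1.        ]] [[ 0.02039798 -0.99585113  0.08868175  0.50698741]
 [-0.99974962 -0.01950065  0.01097328 -0.00700828]
 [-0.0091984  -0.08888338 -0.99599957  1.10607175]
 [ 0.          0.          0.          1.        ]]
[[497.22435444   0.         258.41738044]
 [  0.         497.22435444 199.24385875]
 [  0.           0.           1.        ]] [[ 0.15076449  0.64154244 -0.7521259   1.45239862]
 [ 0.98838417 -0.11256138  0.10211101 -0.13080435]
 [-0.01915178 -0.75878405 -0.65106065  0.92899742]
 [ 0.          0.          0.          1.        ]]
```

View pics/top0.png

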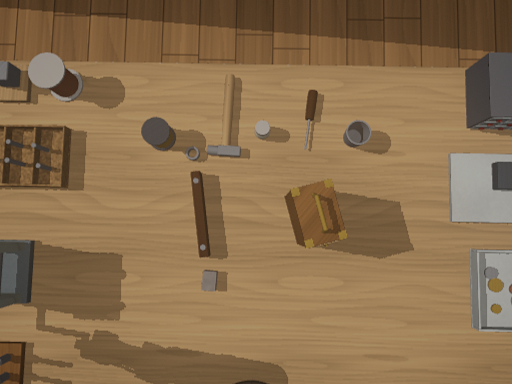

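View pics/scene0.png

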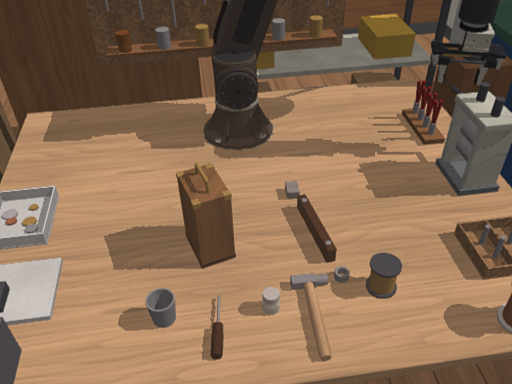

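The top view shows the bar at about (200,214), the chest to its right (y-) with its top at (318,213), the block at (209,280) and the collar at (193,153). The scene view agrees. I'll zoom in for corner pixels.

Run:
```python
import cv2
i=cv2.imread('pics/top0.png')[140:290,180:375]
cv2.imwrite('pics/c1.png',cv2.resize(i,None,fx=4,fy=4,interpolation=cv2.INTER_CUBIC))
```

```text
(no output)
```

View pics/c1.png

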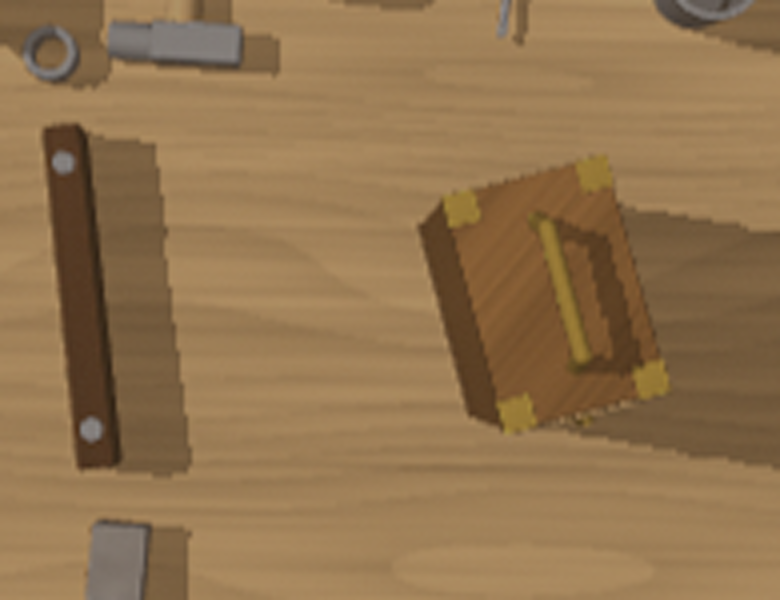

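```bash
cat > m.py <<'E'
from h import *
from scipy.optimize import least_squares
def fit(s,pts,loc,x0):
    loc=np.array(loc,float);pts=np.array(pts,float)
    def W(p):
        c,n=np.cos(p[2]),np.sin(p[2]);return loc@np.array([[c,n,0],[-n,c,0],[0,0,1]])+[p[0],p[1],0]
    r=least_squares(lambda p:(proj(s,W(p))-pts).ravel(),x0)
    return r.x,r.fun.reshape(-1,2).round(2)
def inbar(b,p):
    c,n=np.cos(b[2]),np.sin(b[2]);d=p[:2]-b[:2];return np.array([c*d[0]+n*d[1],-n*d[0]+c*d[1]])
E
python3 - <<'E'
from m import *
s=dict(np.load('pics/top0.png.npz'))
P=lambda l:np.array(l)/4+[180,140]
# image left=+y, up=+x
c,e=fit(s,P([(442,192),(606,155),(670,390),(504,434),(419,226),(470,416)]),[(.065,.045,.21),(.065,-.045,.21),(-.065,-.045,.21),(-.065,.045,.21),(.065,.045,0),(-.065,.045,0)],[.5,-.13,.2])
print('chest',c,np.degrees(c[2]),e.tolist())
a,b=[ray(s,*P(q),.045) for q in((63,162),(91,430))]
m=(a+b)/2;d=a-b;yb=np.arctan2(d[1],d[0]);B=np.array([m[0],m[1],yb])
print('bar',B,np.degrees(yb),np.linalg.norm(d[:2]))
cs,n=np.cos(yb),np.sin(yb)
for x in(.11,-.11):
  for y in(.012,-.012): print(x,y,((proj(s,[m[0]+cs*x-n*y,m[1]+n*x+cs*y,.045])-[180,140])*4).round())
print('chest in bar',inbar(B,c),'yaw',np.degrees(c[2]-yb))
for nm,q,z in(('block',(120,565),.026),('collar',(50,53),.022),('hamL',(175,40),.025)):
  w=ray(s,*P(q),z);print(nm,w,inbar(B,w))
s2=dict(np.load('pics/scene0.png.npz'))
print(proj(s2,[[c[0],c[1],.21],[m[0],m[1],.045]]))
E
```

```text
chest [ 0.53791259 -0.13752742  0.26784309] 15.346278870137953 [[0.35, 0.87], [-0.1, -0.12], [-0.09, 0.14], [0.36, -0.4], [-0.18, -0.54], [-0.45, -0.04]]
bar [0.53588366 0.14133896 0.13619015] 7.803120983909144 0.1706802400424343
0.11 0.012 [[ 40. 126.]]
0.11 -0.012 [[ 78. 122.]]
-0.11 0.012 [[ 76. 472.]]
-0.11 -0.012 [[114. 467.]]
chest in bar [-0.03585142 -0.27655967] yaw 7.543157886228808
block [0.36568292 0.11109805 0.026     ] [-0.17273055 -0.00685282]
collar [0.69457874 0.16727698 0.022     ] [0.16074722 0.00415189]
hamL [0.70419243 0.08524827 0.025     ] [ 0.1591349  -0.07842252]
[[202.1425449  181.87203512]
 [315.24373336 219.30234857]]
```

The fit is good. Chest: (0.538, -0.138), yaw 15.3°. Bar: (0.536, 0.141), yaw 7.8°. In the bar frame the chest is 36 mm towards the near end and needs about 220 mm of travel. I'll move over, above the chest, to its right-hand side.

jog_arm(motion=[{"offset":[0,0,-40],"roll":0,"hand":87},{"offset":[0,0,-80],"roll":0,"hand":87},{"offset":[20,24,-95],"roll":0.03,"hand":87},{"offset":[665,800,-95],"roll":0.977,"hand":87},{"offset":[665,800,-95],"roll":0.977,"hand":87},{"offset":[665,800,-95],"roll":0.977,"hand":87},{"offset":[665,800,-95],"roll":0.977,"hand":87},{"offset":[665,800,-95],"roll":0.977,"hand":87},{"offset":[665,800,-95],"roll":0.977,"hand":87},{"offset":[665,800,-95],"roll":0.977,"hand":87},{"offset":[665,800,-95],"roll":0.977,"hand":87},{"offset":[665,800,-95],"roll":0.977,"hand":87},{"offset":[665,800,-95],"roll":0.977,"hand":87},{"offset":[665,800,-95],"roll":0.977,"hand":87},{"offset":[665,800,-95],"roll":0.977,"hand":87},{"offset":[665,800,-95],"roll":0.977,"hand":87},{"offset":[665,800,-95],"roll":0.977,"hand":87},{"offset":[665,800,-95],"roll":0.977,"hand":87},{"offset":[665,800,-95],"roll":0.977,"hand":87},{"offset":[665,800,-95],"roll":0.977,"hand":87}])

```text
clock: 1.77
tool_pos: [0.482, -0.0524, 0.3326]
orientation: [-180.0, 0.0, -74.6]
force: [1.4, 1.0, 0.4]
opening: 0.0871
```

```bash
cat >> h.py <<'E'
from scipy.spatial.transform import Rotation as Ro
def rel(target,yaw,o=None):
    "offset mm (tool axes) and roll to reach world target with world yaw deg"
    o=o or ctrl.get_obs();R=Ro.from_euler('xyz',[180,0,o['orientation'][2]],degrees=True).as_matrix()
    d=R.T@(np.array(target)-o['tool_pos'])*1000
    return d.round(1),round(float(np.radians((o['orientation'][2]-yaw+180)%360-180)),4)
def st():
    o=ctrl.get_obs();print(round(o['clock'],2),o['tool_pos'].round(4),o['orientation'].round(2),o['force'].round(1),o['joint_pos'].round(1));return o
E
python3 - <<'E'
from h import *
st();print(rel([.591,-.33,.33],-74.6))
E
```

```text
1.77 [ 0.482  -0.0524  0.3326] [-1.7998e+02  1.0000e-02 -7.4580e+01] [1.4 1.  0.4] [ 17.1  -0.7 -13.2  -0.  -77.4  -1.7]
(array([296.6, -31.3,   2.6]), 0.0004)
```

jog_arm(motion=[{"offset":[297,-31,0],"roll":0,"hand":87},{"offset":[297,-31,0],"roll":0,"hand":87},{"offset":[297,-31,0],"roll":0,"hand":87},{"offset":[297,-31,0],"roll":0,"hand":87},{"offset":[297,-31,0],"roll":0,"hand":87},{"offset":[297,-31,0],"roll":0,"hand":87},{"offset":[297,-31,0],"roll":0,"hand":87},{"offset":[297,-31,0],"roll":0,"hand":87},{"offset":[297,-31,0],"roll":0,"hand":87}])

```text
clock: 2.52
tool_pos: [0.5908, -0.3309, 0.3298]
orientation: [179.8, 0.1, -74.8]
force: [-0.7, 0.6, -0.5]
opening: 0.0868
```

Run:
```python
from h import *
st();s=snap('scene','scene1.png');t=snap('top','top1.png');w=snap('wrist','w1.png')
print(w['T_tool_cam'].round(3))
a=cv2.resize(s['img'][:,:300],(469,600),interpolation=cv2.INTER_CUBIC)
b=cv2.resize(t['img'][100:384,256:412],(330,600))
cv2.imwrite('pics/c2.png',np.hstack([a,b])[:,:,::-1])
```

```text
2.52 [ 0.5908 -0.3309  0.3298] [ 1.7981e+02  1.1000e-01 -7.4790e+01] [-0.7  0.6 -0.5] [-12.8  18.7   9.8  -0.  -81.3  28. ]
[[-0.    -0.966 -0.259  0.069]
 [ 1.    -0.     0.     0.   ]
 [-0.    -0.259  0.966 -0.147]
 [ 0.     0.     0.     1.   ]]
```

View pics/c2.png

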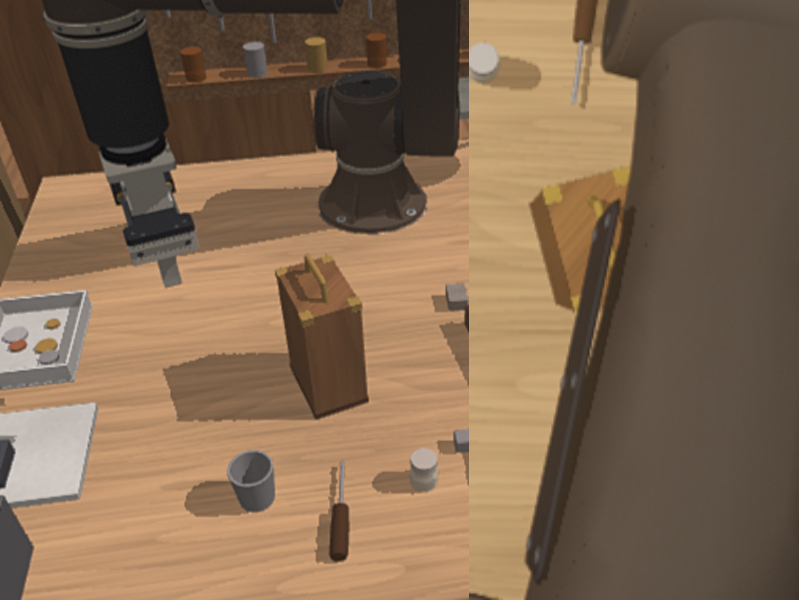

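The tool stays vertical in the jog axes, and the gripper body (39 mm half-width) starts 66 mm above the fingertips, so it would hit the chest before the 19 mm fingers. The hand has to lean with the fingertips forward. I'll test whether the limit of reach leans the tool, on the open right side with the arm's radial plane along the push direction.

Run:
```python
from h import *
st();print(rel([.08,-.585,.33],-82.2))
```

```text
2.67 [ 0.5905 -0.3277  0.3323] [ 1.7997e+02  3.0000e-02 -7.4590e+01] [-0.1  0.3  0.3] [-12.5  18.4   9.6  -0.  -81.3  28. ]
(array([112.3, 560.5,   2.3]), 0.1329)
```

View pics/w1.png

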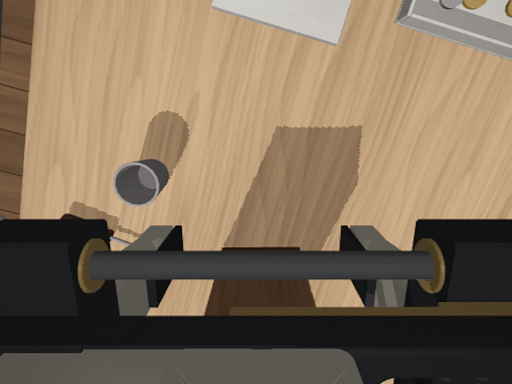

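The wrist view shows the bench to the right of the chest is clear: the cup is at (140,183), the tray and board are further off, and the jaws are at the bottom. Next I move to the side.

jog_arm(motion=[{"offset":[112,560,0],"roll":0.133,"hand":87},{"offset":[112,560,0],"roll":0.133,"hand":87},{"offset":[112,560,0],"roll":0.133,"hand":87},{"offset":[112,560,0],"roll":0.133,"hand":87},{"offset":[112,560,0],"roll":0.133,"hand":87},{"offset":[112,560,0],"roll":0.133,"hand":87},{"offset":[112,560,0],"roll":0.133,"hand":87},{"offset":[112,560,0],"roll":0.133,"hand":87},{"offset":[112,560,0],"roll":0.133,"hand":87},{"offset":[112,560,0],"roll":0.133,"hand":87},{"offset":[112,560,0],"roll":0.133,"hand":87},{"offset":[112,560,0],"roll":0.133,"hand":87},{"offset":[112,560,0],"roll":0.133,"hand":87},{"offset":[112,560,0],"roll":0.133,"hand":87},{"offset":[112,560,0],"roll":0.133,"hand":87},{"offset":[112,560,0],"roll":0.133,"hand":87},{"offset":[112,560,0],"roll":0.133,"hand":87}])

```text
clock: 4.08
tool_pos: [0.0813, -0.5843, 0.3332]
orientation: [-180.0, -0.1, -82.2]
force: [-0.2, 0.6, -0.7]
opening: 0.087
```

jog_arm(motion=[{"offset":[-40,0,0],"roll":0,"hand":87},{"offset":[-80,0,0],"roll":0,"hand":87},{"offset":[-120,0,0],"roll":0,"hand":87},{"offset":[-160,0,0],"roll":0,"hand":87},{"offset":[-200,0,0],"roll":0,"hand":87},{"offset":[-240,0,0],"roll":0,"hand":87},{"offset":[-270,0,0],"roll":0,"hand":87},{"offset":[-270,0,0],"roll":0,"hand":87}])

```text
clock: 4.75
tool_pos: [0.0433, -0.3131, 0.3334]
orientation: [-179.8, -0.2, -82.0]
force: [-1.0, -0.5, -1.0]
opening: 0.0868
```

Run:
```python
from h import *
st()
```

```text
4.75 [ 0.0433 -0.3131  0.3334] [-179.75   -0.24  -81.97] [-1.  -0.5 -1. ] [-44.8 -20.4 -28.1  -0.1 -82.   52.9]
```

Run:
```python
from h import *
s=dict(np.load('pics/scene0.png.npz'))
for p in((442,140),(470,190),(500,180)): print(p,ray(s,*p,0).round(3))
for p in((452,98),(487,120),(505,98)): print([ (z,ray(s,*p,z).round(3)[:2].tolist()) for z in(.15,.2,.25)])
for p in((405,110),(440,145),(420,85)): print('tools',ray(s,*p,0.02).round(3))
print(rel([.50,0.0,.36],-82.2),rel([.02,.50,.36],-82.2))
```

```text
(442, 140) [ 0.188  0.655 -0.   ]
(470, 190) [0.444 0.625 0.   ]
(500, 180) [ 0.416  0.733 -0.   ]
[(0.15, [0.179, 0.657]), (0.2, [0.26, 0.607]), (0.25, [0.342, 0.556])]
[(0.15, [0.318, 0.699]), (0.2, [0.39, 0.646]), (0.25, [0.463, 0.593])]
[(0.15, [0.209, 0.816]), (0.2, [0.288, 0.755]), (0.25, [0.368, 0.695])]
tools [0.015 0.592 0.02 ]
tools [0.24 0.62 0.02]
tools [-0.148  0.715  0.02 ]
(array([-246.3, -495.9,  -26.6]), 0.0039) (array([-808.4,  -90.4,  -26.6]), 0.0039)
```

jog_arm(motion=[{"offset":[-13,-362,-27],"roll":0,"hand":87},{"offset":[-13,-362,-27],"roll":0,"hand":87},{"offset":[-13,-362,-27],"roll":0,"hand":87},{"offset":[-13,-362,-27],"roll":0,"hand":87},{"offset":[-13,-362,-27],"roll":0,"hand":87},{"offset":[-13,-362,-27],"roll":0,"hand":87},{"offset":[-13,-362,-27],"roll":0,"hand":87},{"offset":[-13,-362,-27],"roll":0,"hand":87},{"offset":[-338,-559,-27],"roll":0,"hand":87},{"offset":[-338,-559,-27],"roll":0,"hand":87},{"offset":[-338,-559,-27],"roll":0,"hand":87},{"offset":[-338,-559,-27],"roll":0,"hand":87},{"offset":[-338,-559,-27],"roll":0,"hand":87},{"offset":[-338,-559,-27],"roll":0,"hand":87},{"offset":[-338,-559,-27],"roll":0,"hand":87},{"offset":[-338,-559,-27],"roll":0,"hand":87},{"offset":[-338,-559,-27],"roll":0,"hand":87},{"offset":[-338,-559,-27],"roll":0,"hand":87},{"offset":[-338,-559,-27],"roll":0,"hand":87}])

```text
clock: 6.33
tool_pos: [0.5528, 0.0987, 0.3585]
orientation: [179.9, 0.0, -81.9]
force: [-0.2, 0.5, -0.5]
opening: 0.0872
```

Run:
```python
from h import *
st();print(rel([.32,.48,.36],-82.2),rel([.09,.68,.36],-82.2))
```

```text
6.33 [0.5528 0.0987 0.3585] [ 1.7995e+02  1.0000e-02 -8.1870e+01] [-0.2  0.5 -0.5] [ 30.1   6.7  -2.1  -0.  -81.3 -21.9]
(array([-410.4,  176.5,   -1.5]), 0.0058) (array([-641. ,  375.9,   -1.5]), 0.0058)
```

jog_arm(motion=[{"offset":[-410,176,-2],"roll":0,"hand":87},{"offset":[-410,176,-2],"roll":0,"hand":87},{"offset":[-410,176,-2],"roll":0,"hand":87},{"offset":[-410,176,-2],"roll":0,"hand":87},{"offset":[-410,176,-2],"roll":0,"hand":87},{"offset":[-410,176,-2],"roll":0,"hand":87},{"offset":[-410,176,-2],"roll":0,"hand":87},{"offset":[-410,176,-2],"roll":0,"hand":87},{"offset":[-410,176,-2],"roll":0,"hand":87},{"offset":[-410,176,-2],"roll":0,"hand":87},{"offset":[-410,176,-2],"roll":0,"hand":87},{"offset":[-641,376,-2],"roll":0,"hand":87},{"offset":[-641,376,-2],"roll":0,"hand":87},{"offset":[-641,376,-2],"roll":0,"hand":87},{"offset":[-641,376,-2],"roll":0,"hand":87},{"offset":[-641,376,-2],"roll":0,"hand":87},{"offset":[-641,376,-2],"roll":0,"hand":87},{"offset":[-641,376,-2],"roll":0,"hand":87},{"offset":[-641,376,-2],"roll":0,"hand":87},{"offset":[-641,376,-2],"roll":0,"hand":87}])

```text
clock: 8.0
tool_pos: [0.0877, 0.6788, 0.3603]
orientation: [180.0, -0.1, -81.9]
force: [0.9, -0.2, -0.4]
opening: 0.0873
```

jog_arm(motion=[{"offset":[-40,0,0],"roll":0,"hand":87},{"offset":[-80,0,0],"roll":0,"hand":87},{"offset":[-120,0,0],"roll":0,"hand":87},{"offset":[-160,0,0],"roll":0,"hand":87},{"offset":[-200,0,0],"roll":0,"hand":87},{"offset":[-240,0,0],"roll":0,"hand":87}])

```text
clock: 8.5
tool_pos: [0.0599, 0.9063, 0.3624]
orientation: [180.0, 0.0, -82.1]
force: [-1.6, 2.7, 0.4]
opening: 0.0867
```

Run:
```python
from h import *
st()
```

```text
8.5 [0.0599 0.9063 0.3624] [179.99   0.   -82.11] [-1.6  2.7  0.4] [  98.4   47.    62.1   -0.  -105.1  -90.5]
```

jog_arm(motion=[{"offset":[-40,0,0],"roll":0,"hand":87},{"offset":[-80,0,0],"roll":0,"hand":87},{"offset":[-120,0,0],"roll":0,"hand":87},{"offset":[-120,0,0],"roll":0,"hand":87},{"offset":[-120,0,0],"roll":0,"hand":87}])

```text
clock: 8.92
tool_pos: [0.0421, 0.9597, 0.3327]
orientation: [-179.3, 2.3, -82.1]
force: [-0.6, -0.7, 1.2]
opening: 0.087
```

Run:
```python
from h import *
st()
```

```text
8.92 [0.0421 0.9597 0.3327] [-179.34    2.31  -82.14] [-0.6 -0.7  1.2] [  99.3   53.8   71.7    0.7 -105.6  -91.2]
```

It leans: at the reach limit the tool tilts towards +y, the direction I need. I'll push further out.

jog_arm(motion=[{"offset":[-100,0,0],"roll":0,"hand":87},{"offset":[-200,0,0],"roll":0,"hand":87},{"offset":[-300,0,0],"roll":0,"hand":87},{"offset":[-400,0,0],"roll":0,"hand":87},{"offset":[-400,0,0],"roll":0,"hand":87},{"offset":[-400,0,0],"roll":0,"hand":87},{"offset":[-400,0,0],"roll":0,"hand":87},{"offset":[-400,0,0],"roll":0,"hand":87}])

```text
clock: 9.58
tool_pos: [0.0068, 1.0129, 0.2523]
orientation: [-178.8, 4.3, -82.2]
force: [-0.1, 0.6, -0.6]
opening: 0.087
```

Run:
```python
from h import *
st()
```

```text
9.58 [0.0068 1.0129 0.2523] [-178.83    4.33  -82.16] [-0.1  0.6 -0.6] [101.   58.8  71.7   1.4 -98.6 -93. ]
```

jog_arm(motion=[{"offset":[40,0,0],"roll":0,"hand":87},{"offset":[80,0,0],"roll":0,"hand":87}])

```text
clock: 9.75
tool_pos: [0.0123, 0.967, 0.24]
orientation: [-178.9, 3.8, -82.1]
force: [-0.5, 2.0, 0.3]
opening: 0.0869
```

Run:
```python
from h import *
st()
```

```text
9.75 [0.0123 0.967  0.24  ] [-178.85    3.84  -82.14] [-0.5  2.   0.3] [101.2  49.7  51.3   1.4 -87.9 -93.4]
```

The lean persists after backing off and adds up call by call. I'll ratchet it towards about 30°.

jog_arm(motion=[{"offset":[-60,0,-20],"roll":0,"hand":87},{"offset":[-140,0,-60],"roll":0,"hand":87},{"offset":[-240,0,-100],"roll":0,"hand":87}])

```text
clock: 10.0
tool_pos: [0.0008, 1.0146, 0.2701]
orientation: [-178.2, 5.6, -82.2]
force: [-0.1, -1.3, 0.1]
opening: 0.0867
```

jog_arm(motion=[{"offset":[-100,0,-40],"roll":0,"hand":87},{"offset":[-200,0,-80],"roll":0,"hand":87}])

```text
clock: 10.17
tool_pos: [-0.0105, 1.0269, 0.2888]
orientation: [-177.8, 8.6, -82.0]
force: [-0.5, -0.1, 0.5]
opening: 0.0867
```

jog_arm(motion=[{"offset":[-100,0,-40],"roll":0,"hand":87}])

```text
clock: 10.25
tool_pos: [-0.0156, 1.0344, 0.2973]
orientation: [-177.5, 10.3, -82.0]
force: [0.3, 0.5, 0.1]
opening: 0.0869
```

jog_arm(motion=[{"offset":[-300,0,0],"roll":0,"hand":87}])

```text
clock: 10.33
tool_pos: [-0.0204, 1.0484, 0.2973]
orientation: [-177.0, 12.2, -81.9]
force: [0.3, -0.3, 0.9]
opening: 0.0868
```

Run:
```python
from h import *
st()
```

```text
10.33 [-0.0204  1.0484  0.2973] [-177.03   12.21  -81.89] [ 0.3 -0.3  0.9] [103.1  57.1  71.7   4.  -92.7 -94.7]
```

jog_arm(motion=[{"offset":[-80,-100,-10],"roll":0,"hand":87}])

```text
clock: 10.42
tool_pos: [-0.001, 1.058, 0.2936]
orientation: [-176.8, 13.3, -81.4]
force: [-2.4, 0.5, -2.0]
opening: 0.0869
```

jog_arm(motion=[{"offset":[-80,-100,-10],"roll":0,"hand":87}])

```text
clock: 10.5
tool_pos: [0.0321, 1.066, 0.2951]
orientation: [-176.4, 14.5, -81.5]
force: [0.5, -0.7, -0.5]
opening: 0.0867
```

jog_arm(motion=[{"offset":[-80,-100,-10],"roll":0,"hand":87}])

```text
clock: 10.58
tool_pos: [0.0622, 1.0732, 0.2974]
orientation: [-176.0, 15.8, -81.5]
force: [1.0, 0.2, 1.0]
opening: 0.0871
```

jog_arm(motion=[{"offset":[-80,-80,-10],"roll":0,"hand":87}])

```text
clock: 10.67
tool_pos: [0.0872, 1.0806, 0.3004]
orientation: [-175.5, 17.2, -81.5]
force: [-0.1, -0.4, 0.1]
opening: 0.0872
```

Run:
```python
from h import *
st()
```

```text
10.67 [0.0872 1.0806 0.3004] [-175.45   17.21  -81.54] [-0.1 -0.4  0.1] [ 97.   57.5  71.7   4.1 -86.9 -88.8]
```

jog_arm(motion=[{"offset":[-80,100,-20],"roll":0,"hand":87}])

```text
clock: 10.75
tool_pos: [0.0657, 1.0857, 0.306]
orientation: [-175.1, 18.0, -82.2]
force: [2.8, 0.2, 0.7]
opening: 0.0871
```

jog_arm(motion=[{"offset":[-80,100,-20],"roll":0,"hand":87}])

```text
clock: 10.83
tool_pos: [0.0202, 1.0912, 0.3112]
orientation: [-175.0, 18.8, -81.8]
force: [-1.4, 0.6, -0.6]
opening: 0.0865
```

jog_arm(motion=[{"offset":[-80,100,-20],"roll":0,"hand":87}])

```text
clock: 10.92
tool_pos: [-0.0205, 1.0953, 0.3161]
orientation: [-174.8, 19.7, -81.5]
force: [-0.2, 0.9, -0.7]
opening: 0.087
```

jog_arm(motion=[{"offset":[-80,100,-20],"roll":0,"hand":87}])

```text
clock: 11.0
tool_pos: [-0.0575, 1.0984, 0.3209]
orientation: [-174.6, 20.7, -81.3]
force: [-0.2, 0.0, -1.3]
opening: 0.0873
```

jog_arm(motion=[{"offset":[-80,100,-20],"roll":0,"hand":87}])

```text
clock: 11.08
tool_pos: [-0.0926, 1.1006, 0.3256]
orientation: [-174.4, 21.7, -81.1]
force: [-0.2, 0.5, -0.7]
opening: 0.087
```

jog_arm(motion=[{"offset":[-80,100,-20],"roll":0,"hand":87}])

```text
clock: 11.17
tool_pos: [-0.1266, 1.1021, 0.3304]
orientation: [-174.3, 22.7, -81.0]
force: [0.2, -0.5, 0.1]
opening: 0.0868
```

```bash
cat >> h.py <<'E'
def axes(o):
    R=Ro.from_euler('xyz',o['orientation'],degrees=True).as_matrix();z=R[:,2]
    print('z',z.round(3),'lean',np.degrees(np.arccos(-z[2])).round(1),'az',np.degrees(np.arctan2(z[1],z[0])).round(1),'y',R[:,1].round(3));return R
E
python3 - <<'E'
from h import *
axes(st())
E
```

```text
11.17 [-0.1266  1.1021  0.3304] [-174.29   22.7   -81.01] [ 0.2 -0.5  0.1] [ 109.6   57.5   71.7    9.8  -83.  -101.2]
z [ 0.038  0.395 -0.918] lean 23.4 az 84.5 y [-0.989 -0.118 -0.092]
```

jog_arm(motion=[{"offset":[-90,40,10],"roll":0,"hand":87}])

```text
clock: 11.25
tool_pos: [-0.1489, 1.1114, 0.3304]
orientation: [-174.1, 24.4, -80.6]
force: [-0.7, 0.2, -0.2]
opening: 0.0871
```

jog_arm(motion=[{"offset":[-90,40,10],"roll":0,"hand":87}])

```text
clock: 11.33
tool_pos: [-0.1647, 1.1218, 0.3274]
orientation: [-173.9, 25.9, -80.5]
force: [0.0, 1.0, 0.0]
opening: 0.0871
```

jog_arm(motion=[{"offset":[-90,40,10],"roll":0,"hand":87}])

```text
clock: 11.42
tool_pos: [-0.181, 1.1312, 0.326]
orientation: [-173.7, 27.5, -80.4]
force: [0.2, 0.2, -0.5]
opening: 0.0871
```

jog_arm(motion=[{"offset":[-90,40,10],"roll":0,"hand":87}])

```text
clock: 11.5
tool_pos: [-0.1975, 1.1398, 0.3261]
orientation: [-173.5, 29.1, -80.2]
force: [-0.1, 0.1, -1.4]
opening: 0.0869
```

jog_arm(motion=[{"offset":[-90,40,10],"roll":0,"hand":87}])

```text
clock: 11.58
tool_pos: [-0.214, 1.1477, 0.3275]
orientation: [-173.3, 30.7, -80.0]
force: [-0.7, -0.5, -0.3]
opening: 0.087
```

jog_arm(motion=[{"offset":[-90,40,10],"roll":0,"hand":87}])

```text
clock: 11.67
tool_pos: [-0.2303, 1.155, 0.3299]
orientation: [-173.1, 32.4, -79.8]
force: [0.3, 0.1, -0.4]
opening: 0.0872
```

Run:
```python
from h import *
axes(st())
```

```text
11.67 [-0.2303  1.155   0.3299] [-173.14   32.36  -79.78] [ 0.3  0.1 -0.4] [ 114.9   60.3   71.7   15.2  -72.  -107.5]
z [ 0.023  0.544 -0.839] lean 33.0 az 87.6 y [-0.988 -0.113 -0.101]
```

jog_arm(motion=[{"offset":[-90,50,20],"roll":0,"hand":87}])

```text
clock: 11.75
tool_pos: [-0.2482, 1.1625, 0.3307]
orientation: [-173.0, 34.0, -79.6]
force: [-0.2, 0.1, 0.6]
opening: 0.087
```

jog_arm(motion=[{"offset":[-90,50,20],"roll":0,"hand":87}])

```text
clock: 11.83
tool_pos: [-0.267, 1.1694, 0.3302]
orientation: [-172.9, 35.6, -79.3]
force: [-0.5, 0.0, 0.0]
opening: 0.0867
```

jog_arm(motion=[{"offset":[-90,50,20],"roll":0,"hand":87}])

```text
clock: 11.92
tool_pos: [-0.2852, 1.1756, 0.331]
orientation: [-172.8, 37.2, -79.1]
force: [-0.2, 0.1, 0.4]
opening: 0.0867
```

```bash
cat >> h.py <<'E'
def rel2(o,*targets):
    R=Ro.from_euler('xyz',o['orientation'],degrees=True).as_matrix()
    for t in targets: print(t,(R.T@(np.array(t)-o['tool_pos'])*1000).round(0))
E
python3 - <<'E'
from h import *
o=st();axes(o);rel2(o,[-.05,.75,.38],[.35,.45,.38],[.5,.2,.38])
E
```

```text
11.92 [-0.2852  1.1756  0.331 ] [-172.76   37.15  -79.07] [-0.2  0.1  0.4] [ 117.4   61.9   71.7   18.5  -66.7 -111.2]
z [ 0.01   0.612 -0.791] lean 37.7 az 89.1 y [-0.988 -0.113 -0.1  ]
[-0.05, 0.75, 0.38] [ 339. -189. -297.]
[0.35, 0.45, 0.38] [ 634. -550. -476.]
[0.5, 0.2, 0.38] [ 853. -670. -628.]
```

jog_arm(motion=[{"offset":[339,-189,-297],"roll":0,"hand":87},{"offset":[339,-189,-297],"roll":0,"hand":87},{"offset":[339,-189,-297],"roll":0,"hand":87},{"offset":[339,-189,-297],"roll":0,"hand":87},{"offset":[339,-189,-297],"roll":0,"hand":87},{"offset":[339,-189,-297],"roll":0,"hand":87},{"offset":[339,-189,-297],"roll":0,"hand":87},{"offset":[339,-189,-297],"roll":0,"hand":87},{"offset":[339,-189,-297],"roll":0,"hand":87},{"offset":[339,-189,-297],"roll":0,"hand":87},{"offset":[339,-189,-297],"roll":0,"hand":87},{"offset":[339,-189,-297],"roll":0,"hand":87},{"offset":[634,-550,-476],"roll":0,"hand":87},{"offset":[634,-550,-476],"roll":0,"hand":87},{"offset":[634,-550,-476],"roll":0,"hand":87},{"offset":[634,-550,-476],"roll":0,"hand":87},{"offset":[634,-550,-476],"roll":0,"hand":87},{"offset":[634,-550,-476],"roll":0,"hand":87},{"offset":[634,-550,-476],"roll":0,"hand":87},{"offset":[634,-550,-476],"roll":0,"hand":87}])

```text
clock: 13.58
tool_pos: [0.189, 0.5795, 0.3836]
orientation: [-172.6, 37.3, -78.9]
force: [2.3, 0.6, 0.1]
opening: 0.0868
```

Run:
```python
from h import *
o=st();axes(o);rel2(o,[.35,.45,.38],[.5,.2,.38],[.5,-.1,.39],[.55,-.38,.36])
```

```text
13.58 [0.189  0.5795 0.3836] [-172.55   37.29  -78.9 ] [2.3 0.6 0.1] [ 91.1  -9.3 -25.2   2.3 -36.3 -83.9]
z [ 0.011  0.614 -0.789] lean 37.9 az 88.9 y [-0.988 -0.114 -0.103]
[0.35, 0.45, 0.38] [ 128. -144.  -75.]
[0.5, 0.2, 0.38] [ 346. -264. -227.]
[0.5, -0.1, 0.39] [ 574. -231. -419.]
[0.55, -0.38, 0.36] [ 819. -245. -567.]
```

jog_arm(motion=[{"offset":[128,-144,-75],"roll":0,"hand":87},{"offset":[128,-144,-75],"roll":0,"hand":87},{"offset":[128,-144,-75],"roll":0,"hand":87},{"offset":[128,-144,-75],"roll":0,"hand":87},{"offset":[128,-144,-75],"roll":0,"hand":87},{"offset":[346,-264,-227],"roll":0,"hand":87},{"offset":[346,-264,-227],"roll":0,"hand":87},{"offset":[346,-264,-227],"roll":0,"hand":87},{"offset":[346,-264,-227],"roll":0,"hand":87},{"offset":[346,-264,-227],"roll":0,"hand":87},{"offset":[346,-264,-227],"roll":0,"hand":87},{"offset":[346,-264,-227],"roll":0,"hand":87},{"offset":[346,-264,-227],"roll":0,"hand":87},{"offset":[346,-264,-227],"roll":0,"hand":87}])

```text
clock: 14.75
tool_pos: [0.5019, 0.1979, 0.3811]
orientation: [-172.3, 36.8, -79.2]
force: [0.1, 0.2, -0.1]
opening: 0.0869
```

Run:
```python
from h import *
o=st();axes(o);rel2(o,[.5,-.1,.39],[.55,-.38,.36])
```

```text
14.75 [0.5019 0.1979 0.3811] [-172.32   36.79  -79.19] [ 0.1  0.2 -0.1] [ 15.2   1.   -0.7 -36.4 -78.3  -2.5]
z [ 0.02   0.608 -0.794] lean 37.5 az 88.1 y [-0.988 -0.107 -0.107]
[0.5, -0.1, 0.39] [ 229.   33. -188.]
[0.55, -0.38, 0.36] [ 474.   17. -334.]
```

jog_arm(motion=[{"offset":[229,33,-188],"roll":0,"hand":87},{"offset":[229,33,-188],"roll":0,"hand":87},{"offset":[229,33,-188],"roll":0,"hand":87},{"offset":[229,33,-188],"roll":0,"hand":87},{"offset":[229,33,-188],"roll":0,"hand":87},{"offset":[229,33,-188],"roll":0,"hand":87},{"offset":[229,33,-188],"roll":0,"hand":87},{"offset":[474,17,-334],"roll":0,"hand":87},{"offset":[474,17,-334],"roll":0,"hand":87},{"offset":[474,17,-334],"roll":0,"hand":87},{"offset":[474,17,-334],"roll":0,"hand":87},{"offset":[474,17,-334],"roll":0,"hand":87},{"offset":[474,17,-334],"roll":0,"hand":87},{"offset":[474,17,-334],"roll":0,"hand":87},{"offset":[474,17,-334],"roll":0,"hand":87},{"offset":[474,17,-334],"roll":0,"hand":87}])

```text
clock: 16.08
tool_pos: [0.5516, -0.3783, 0.3568]
orientation: [-172.7, 36.8, -79.2]
force: [0.6, 0.0, -0.3]
opening: 0.0871
```

Run:
```python
from h import *
o=st();R=axes(o)
# best roll for face yaw psi: tool y horizontal azimuth
for roll in np.radians([-12,-9,-6,-3,0]):
    R2=R@Ro.from_euler('z',roll).as_matrix();y=R2[:,1];print(roll.round(3),'y face yaw',np.degrees(np.arctan2(-y[1],-y[0])).round(1),'yz',y[2].round(3))
```

```text
16.08 [ 0.5516 -0.3783  0.3568] [-172.71   36.82  -79.17] [ 0.6  0.  -0.3] [ -36.4   32.7   38.6  -33.4 -115.5   35.3]
z [ 0.013  0.608 -0.794] lean 37.4 az 88.8 y [-0.989 -0.112 -0.102]
-0.209 y face yaw 16.2 yz -0.224
-0.157 y face yaw 13.8 yz -0.194
-0.105 y face yaw 11.3 yz -0.164
-0.052 y face yaw 8.9 yz -0.133
0.0 y face yaw 6.4 yz -0.102
```

Run:
```python
from h import *
o=st();rel2(o,[.562,-.31,.15],[.562,-.31,.04])
s=dict(np.load('pics/top0.png.npz'))
print('driver tip',ray(s,307,150,.01),'cup',ray(s,357,133,.07))
```

```text
16.08 [ 0.5516 -0.3783  0.3568] [-172.71   36.82  -79.17] [ 0.6  0.  -0.3] [ -36.4   32.7   38.6  -33.4 -115.5   35.3]
[0.562, -0.31, 0.15] [ 72.   3. 206.]
[0.562, -0.31, 0.04] [138.  14. 293.]
driver tip [ 0.71105364 -0.13393968  0.01      ] cup [ 0.74539658 -0.25184997  0.07      ]
```

jog_arm(motion=[{"offset":[72,3,206],"roll":-0.03,"hand":87},{"offset":[72,3,206],"roll":-0.03,"hand":87},{"offset":[72,3,206],"roll":-0.03,"hand":87},{"offset":[72,3,206],"roll":-0.03,"hand":87},{"offset":[72,3,206],"roll":-0.03,"hand":87},{"offset":[72,3,206],"roll":-0.03,"hand":87},{"offset":[72,3,206],"roll":-0.03,"hand":87},{"offset":[94,7,235],"roll":-0.03,"hand":87},{"offset":[116,10,264],"roll":-0.03,"hand":87},{"offset":[130,13,282],"roll":-0.03,"hand":87},{"offset":[138,14,293],"roll":-0.03,"hand":87},{"offset":[138,14,293],"roll":-0.03,"hand":87},{"offset":[138,14,293],"roll":-0.03,"hand":87}])

```text
clock: 17.17
tool_pos: [0.5622, -0.3105, 0.0441]
orientation: [-171.3, 36.4, -76.9]
force: [-0.2, 0.2, 0.4]
opening: 0.0871
```

Run:
```python
from h import *
o=st();R=axes(o)
n=np.array([-.136,.991,0]);t=np.array([.991,.136,0])
for a in(n,t,[0,0,1]): print((R.T@np.array(a)).round(3))
for y in(-.054,.054): print('front tip',(o['tool_pos']+R@[-.0095,y,.011]).round(3),'low',(o['tool_pos']+R@[.0095,y*1.2,.011])[2].round(4))
rel2(o,[.556,-.267,.033])
s=snap('scene','scene2.png');cv2.imwrite('pics/c3.png',cv2.resize(s['img'][80:300,40:360],(800,550),interpolation=cv2.INTER_CUBIC)[:,:,::-1])
```

```text
17.17 [ 0.5622 -0.3105  0.0441] [-171.28   36.42  -76.86] [-0.2  0.2  0.4] [-31.5  41.4  12.3 -31.9 -83.   52.1]
z [ 0.014  0.606 -0.795] lean 37.3 az 88.7 y [-0.983 -0.137 -0.122]
[-0.801 -0.002  0.598]
[ 0.075 -0.993  0.096]
[-0.594 -0.122 -0.795]
front tip [ 0.614 -0.289  0.048] low 0.0376
front tip [ 0.508 -0.304  0.034] low 0.0218
[0.556, -0.267, 0.033] [-29.   1.  35.]
```

View pics/c3.png

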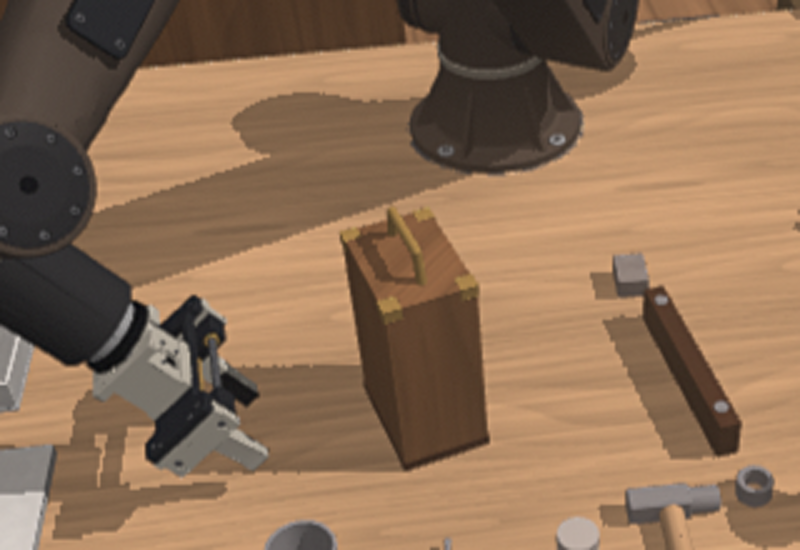

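The scene view confirms it: the hand leans back and the fingertips lead at low height, with the chest face ahead and nothing in between. Next I lower by 15 mm, approach and make gentle contact, which should square the chest to the fingers.

jog_arm(motion=[{"offset":[5,1,6],"roll":0,"hand":87},{"offset":[9,2,12],"roll":0,"hand":87},{"offset":[-7,2,24],"roll":0,"hand":87},{"offset":[-31,2,42],"roll":0,"hand":87},{"offset":[-55,2,60],"roll":0,"hand":87},{"offset":[-67,2,69],"roll":0,"hand":87},{"offset":[-71,2,72],"roll":0,"hand":87},{"offset":[-74,2,74],"roll":0,"hand":87},{"offset":[-77,2,76.5],"roll":0,"hand":87},{"offset":[-80,2,79],"roll":0,"hand":87},{"offset":[-83.5,2,81],"roll":0,"hand":87},{"offset":[-86.5,2,83.5],"roll":0,"hand":87},{"offset":[-89.5,2,86],"roll":0,"hand":87},{"offset":[-93,2,88],"roll":0,"hand":87},{"offset":[-96,2,90.5],"roll":0,"hand":87},{"offset":[-99,2,93],"roll":0,"hand":87}])

```text
clock: 18.55
tool_pos: [0.5428, -0.1801, 0.0268]
orientation: [-171.4, 36.2, -77.0]
force: [-0.4, -12.6, 3.4]
opening: 0.0873
```

Run:
```python
from h import *
o=st();R=axes(o)
for y in(-.054,.054): print('front tip',(o['tool_pos']+R@[-.0095,y,.011]).round(3),'low',(o['tool_pos']+R@[.0095,y*1.2,.011])[2].round(4))
s=snap('scene','scene3.png');t=snap('top','top3.png')
a=cv2.resize(s['img'][120:290,140:360],(800,618))[:400]
a=cv2.resize(s['img'][130:280,110:340],(460,300),interpolation=cv2.INTER_CUBIC)
b=cv2.resize(t['img'][150:290,180:390],(630,420),interpolation=cv2.INTER_CUBIC)[:,:340]
c=np.zeros((420,800,3),np.uint8);c[:300,:460]=a;c[:,460:]=b
cv2.imwrite('pics/c4.png',c[:,:,::-1])
```

```text
18.55 [ 0.5428 -0.1801  0.0268] [-171.36   36.22  -76.99] [ -0.4 -12.6   3.4] [-23.4  35.6  -1.4 -35.9 -72.6  50.6]
z [ 0.015  0.603 -0.798] lean 37.1 az 88.6 y [-0.983 -0.136 -0.121]
front tip [ 0.594 -0.159  0.03 ] low 0.0202
front tip [ 0.488 -0.173  0.017] low 0.0045
```

View pics/c4.png

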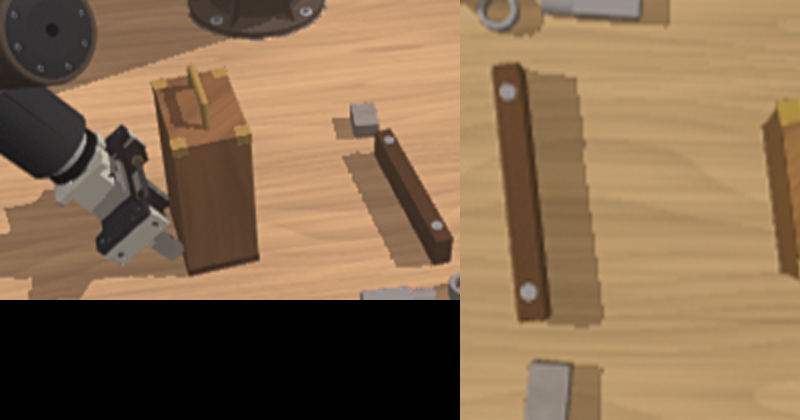

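The chest slides upright (force about 13 N). In the top view its lower left edge runs from (281,191) to (287,241). Checking its pose.

Run:
```python
from m import *
s=dict(np.load('pics/top3.png.npz'));B=np.array([.5359,.1413,.1362])
a,b=ray(s,281,191.3,0),ray(s,287.3,240.7,0);d=a-b;yaw=np.arctan2(d[1],d[0])
c=(a+b)/2+.045*np.array([np.sin(yaw),-np.cos(yaw),0])
print(a,b,np.linalg.norm(d),np.degrees(yaw),c,inbar(B,c))
o=ctrl.get_obs();print(inbar(B,o['tool_pos']))
```

```text
[ 0.60086635 -0.06732052  0.        ] [ 0.47126747 -0.08571859  0.        ] 0.1308982744708383 8.079813119046365 [ 0.54239177 -0.12107285  0.        ] [-0.02919315 -0.26082449]
[-0.03660964 -0.31853133]
```

jog_arm(motion=[{"offset":[-4.8,-0.8,3.6],"roll":0,"hand":87},{"offset":[-9.6,-1.5,7.2],"roll":0,"hand":87},{"offset":[-14.4,-2.3,10.7],"roll":0,"hand":87},{"offset":[-19.2,-3.0,14.3],"roll":0,"hand":87},{"offset":[-24,-3.8,17.9],"roll":0,"hand":87},{"offset":[-28.8,-4.5,21.5],"roll":0,"hand":87},{"offset":[-33.6,-5.3,25.1],"roll":0,"hand":87},{"offset":[-38.4,-6,28.6],"roll":0,"hand":87},{"offset":[-43.2,-6.8,32.2],"roll":0,"hand":87},{"offset":[-48,-7.6,35.8],"roll":0,"hand":87},{"offset":[-52.8,-8.3,39.4],"roll":0,"hand":87},{"offset":[-57.6,-9.1,43],"roll":0,"hand":87},{"offset":[-62.4,-9.8,46.5],"roll":0,"hand":87},{"offset":[-67.2,-10.6,50.1],"roll":0,"hand":87},{"offset":[-72,-11.3,53.7],"roll":0,"hand":87},{"offset":[-76.8,-12.1,57.3],"roll":0,"hand":87},{"offset":[-81.6,-12.8,60.9],"roll":0,"hand":87},{"offset":[-86.4,-13.6,64.4],"roll":0,"hand":87},{"offset":[-91.2,-14.3,68],"roll":0,"hand":87},{"offset":[-96,-15.1,71.6],"roll":0,"hand":87}])

```text
clock: 20.32
tool_pos: [0.5412, -0.0579, 0.0277]
orientation: [-171.4, 36.3, -77.1]
force: [-0.1, -7.0, -4.8]
opening: 0.0871
```

Run:
```python
from m import *
B=np.array([.5359,.1413,.1362])
o=st();R=axes(o);print(inbar(B,o['tool_pos']),(o['tool_pos']+R@[.0095,.065,.011])[2])
t=snap('top','top4.png')
cv2.imwrite('pics/c5.png',cv2.resize(t['img'][140:290,180:375],None,fx=4,fy=4,interpolation=cv2.INTER_CUBIC)[:,:,::-1])
```

```text
20.32 [ 0.5412 -0.0579  0.0277] [-171.42   36.34  -77.06] [-0.1 -7.  -4.8] [-13.6  31.2  -8.8 -40.5 -65.6  46.1]
z [ 0.014  0.604 -0.797] lean 37.2 az 88.7 y [-0.983 -0.135 -0.12 ]
[-0.02183748 -0.19809343] 0.00552843266106132
```

View pics/c5.png

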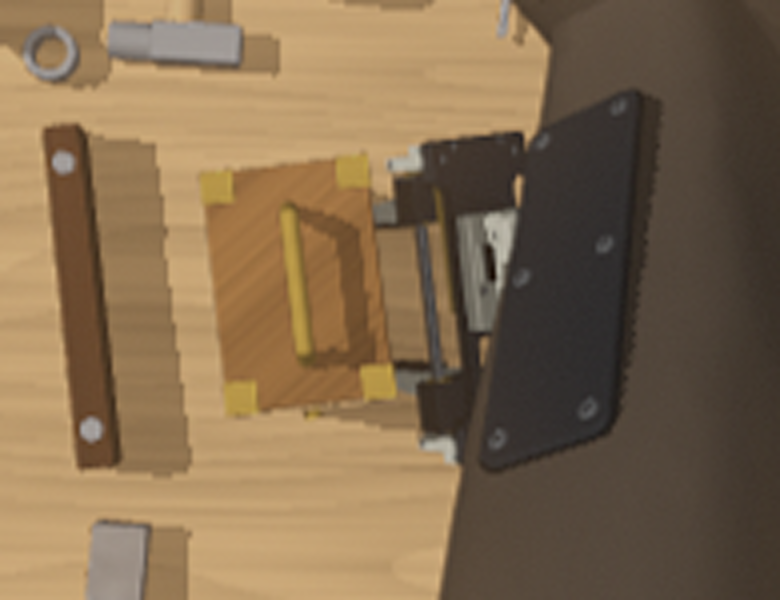

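The chest is square to the fingers, with top corners at (200,172), (368,155), (396,398), (228,415), and it looks parallel to the bar.

Run:
```python
from m import *
B=np.array([.5359,.1413,.1362]);s=dict(np.load('pics/top4.png.npz'))
c,e=fit(s,np.array([(200,172),(368,155),(396,398),(228,415)])/4+[180,140],[(.065,.045,.21),(.065,-.045,.21),(-.065,-.045,.21),(-.065,.045,.21)],[.5,-.03,.1])
print(c,np.degrees(c[2]),e.tolist(),inbar(B,c))
```

```text
[5.39541269e-01 1.77467691e-04 1.30434701e-01] 7.473357893520485 [[0.38, 0.32], [-0.06, -0.04], [-0.1, -0.35], [-0.21, 0.07]] [-0.01555397 -0.14031002]
```

jog_arm(motion=[{"offset":[-4.8,-0.7,3.6],"roll":0,"hand":87},{"offset":[-9.6,-1.4,7.2],"roll":0,"hand":87},{"offset":[-14.4,-2.1,10.8],"roll":0,"hand":87},{"offset":[-19.2,-2.8,14.4],"roll":0,"hand":87},{"offset":[-24,-3.5,18],"roll":0,"hand":87},{"offset":[-28.8,-4.2,21.6],"roll":0,"hand":87},{"offset":[-33.6,-4.9,25.2],"roll":0,"hand":87},{"offset":[-38.4,-5.6,28.8],"roll":0,"hand":87},{"offset":[-43.2,-6.3,32.4],"roll":0,"hand":87},{"offset":[-48,-7,36],"roll":0,"hand":87},{"offset":[-52.8,-7.7,39.6],"roll":0,"hand":87},{"offset":[-57.6,-8.4,43.2],"roll":0,"hand":87}])

```text
clock: 21.37
tool_pos: [0.5394, 0.015, 0.0288]
orientation: [-171.4, 36.4, -77.0]
force: [-0.7, -7.0, -5.0]
opening: 0.0871
```

jog_arm(motion=[{"offset":[-1.6,0,1.2],"roll":0,"hand":87},{"offset":[-3.2,0,2.4],"roll":0,"hand":87},{"offset":[-4.8,0,3.6],"roll":0,"hand":87},{"offset":[-4.8,0,3.6],"roll":0,"hand":87}])

```text
clock: 21.7
tool_pos: [0.5387, 0.0214, 0.0291]
orientation: [-171.4, 36.4, -77.0]
force: [1.0, -6.4, -4.7]
opening: 0.0867
```

Run:
```python
from m import *
B=np.array([.5359,.1413,.1362])
o=st();R=axes(o);print(inbar(B,o['tool_pos']),(o['tool_pos']+R@[.0095,.065,.011])[2])
```

```text
21.7 [0.5387 0.0214 0.0291] [-171.4    36.42  -77.01] [ 1.  -6.4 -4.7] [ -6.5  28.9 -12.2 -43.5 -61.2  42.6]
z [ 0.014  0.606 -0.796] lean 37.3 az 88.7 y [-0.983 -0.136 -0.12 ]
[-0.01347171 -0.11918091] 0.006921384828169116
```

jog_arm(motion=[{"offset":[-1.2,0,0.9],"roll":0,"hand":87},{"offset":[-2.4,0,1.8],"roll":0,"hand":87}])

```text
clock: 21.87
tool_pos: [0.5385, 0.0238, 0.0291]
orientation: [-171.4, 36.4, -77.0]
force: [0.6, -6.3, -4.1]
opening: 0.0869
```

jog_arm(motion=[{"offset":[-0.8,0,0.6],"roll":0,"hand":87},{"offset":[-1.6,0,1.2],"roll":0,"hand":87}])

```text
clock: 22.03
tool_pos: [0.5384, 0.0253, 0.0291]
orientation: [-171.4, 36.3, -77.0]
force: [0.1, -12.6, -3.0]
opening: 0.0873
```

jog_arm(motion=[{"offset":[-0.8,0,0.6],"roll":0,"hand":87},{"offset":[-0.8,0,0.6],"roll":0,"hand":87}])

```text
clock: 22.2
tool_pos: [0.5384, 0.0254, 0.0291]
orientation: [-171.4, 36.2, -77.0]
force: [0.3, -13.7, -3.1]
opening: 0.0872
```

jog_arm(motion=[{"offset":[-1.2,0,0.9],"roll":0,"hand":87},{"offset":[-1.2,0,0.9],"roll":0,"hand":87}])

```text
clock: 22.37
tool_pos: [0.5384, 0.0255, 0.0291]
orientation: [-171.3, 36.1, -77.0]
force: [0.0, -18.1, -1.6]
opening: 0.0867
```

jog_arm(motion=[{"offset":[-0.8,0,0.6],"roll":0,"hand":87},{"offset":[-0.8,0,0.6],"roll":0,"hand":87}])

```text
clock: 22.53
tool_pos: [0.5385, 0.0256, 0.0291]
orientation: [-171.3, 36.1, -77.0]
force: [-0.7, -22.7, -0.4]
opening: 0.0872
```

Run:
```python
from m import *
st()
t=snap('top','top5.png')
cv2.imwrite('pics/c6.png',cv2.resize(t['img'][155:275,180:305],None,fx=5,fy=5,interpolation=cv2.INTER_CUBIC)[:600,:,::-1])
```

```text
22.53 [0.5385 0.0256 0.0291] [-171.33   36.06  -76.99] [ -0.7 -22.7  -0.4] [ -5.9  28.6 -12.6 -43.5 -60.6  42.2]
```

View pics/c6.png

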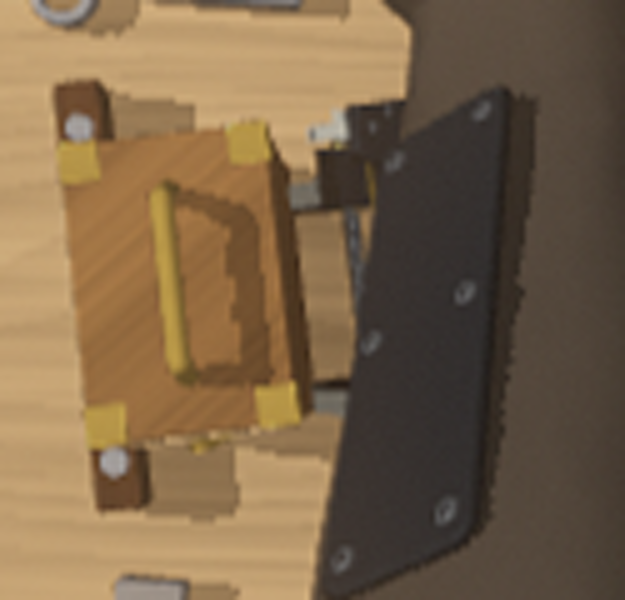

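The chest is against the bar with both fingers still touching. Top corners are about (58,143), (268,122), (302,422), (85,448), and both bar ends show beyond the chest.

Run:
```python
from m import *
B=np.array([.5359,.1413,.1362]);s=dict(np.load('pics/top5.png.npz'))
c,e=fit(s,np.array([(58,143),(268,122),(302,422),(85,448)])/5+[180,155],[(.065,.045,.21),(.065,-.045,.21),(-.065,-.045,.21),(-.065,.045,.21)],[.5,.08,.1])
print(c,np.degrees(c[2]),e.tolist(),inbar(B,c))
```

```text
[0.53680322 0.0832764  0.12933015] 7.410071889337255 [[0.23, 0.21], [-0.24, -0.15], [-0.65, 0.26], [0.67, -0.32]] [-0.00698355 -0.05760889]
```

jog_arm(motion=[{"offset":[-1.2,0,0.9],"roll":0.01,"hand":87},{"offset":[-1.2,0,0.9],"roll":0.02,"hand":87},{"offset":[-1.2,0,0.9],"roll":0.02,"hand":87},{"offset":[-1.2,0,0.9],"roll":0,"hand":87},{"offset":[-1.2,0,0.9],"roll":-0.02,"hand":87},{"offset":[-1.2,0,0.9],"roll":-0.02,"hand":87},{"offset":[-1.2,0,0.9],"roll":0,"hand":87},{"offset":[-1.2,0,0.9],"roll":0,"hand":87}])

```text
clock: 23.25
tool_pos: [0.5387, 0.0257, 0.0284]
orientation: [-171.3, 35.9, -77.1]
force: [0.5, -26.9, -5.9]
opening: 0.0868
```

jog_arm(motion=[{"offset":[1.6,0,-1.2],"roll":0,"hand":87},{"offset":[3.2,0,-2.4],"roll":0,"hand":87},{"offset":[4.8,0,-3.6],"roll":0,"hand":87},{"offset":[8,0,-6],"roll":0,"hand":87},{"offset":[16,0,-12],"roll":0,"hand":87},{"offset":[32,0,-24],"roll":0,"hand":87},{"offset":[56,0,-42],"roll":0,"hand":87},{"offset":[80,0,-60],"roll":0,"hand":87},{"offset":[104,0,-78],"roll":0,"hand":87},{"offset":[128,0,-96],"roll":0,"hand":87},{"offset":[152,0,-114],"roll":0,"hand":87},{"offset":[176,0,-132],"roll":0,"hand":87},{"offset":[182,0,-159],"roll":0,"hand":87},{"offset":[187,0,-190],"roll":0,"hand":87},{"offset":[190,0,-215],"roll":0,"hand":87},{"offset":[190,0,-215],"roll":0,"hand":87}])

```text
clock: 24.58
tool_pos: [0.5695, -0.2513, 0.0908]
orientation: [-171.2, 36.3, -76.9]
force: [0.1, 0.4, 0.8]
opening: 0.0871
```

Run:
```python
from m import *
st()
t=snap('top','top6.png');s=snap('scene','scene6.png')
a=cv2.resize(t['img'][155:275,180:285],None,fx=4,fy=4,interpolation=cv2.INTER_CUBIC)
b=cv2.resize(s['img'][60:360,180:430],(375,450),interpolation=cv2.INTER_CUBIC)
c=np.zeros((480,795,3),np.uint8);c[:480,:420]=a;c[:450,420:]=b
cv2.imwrite('pics/c7.png',c[:,:,::-1])
```

```text
24.58 [ 0.5695 -0.2513  0.0908] [-171.16   36.27  -76.91] [0.1 0.4 0.8] [-27.4  35.8   8.9 -33.3 -82.8  47.8]
```

View pics/c7.png

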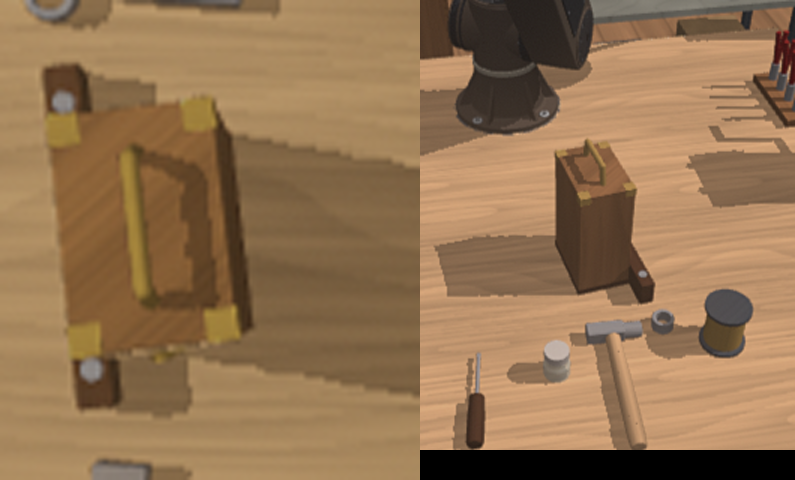

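The chest stands upright against the bar with both bar ends visible beyond it. The other items look unmoved and the hand is clear. One numeric check, including the bystanders by image difference, then I hand in.

Run:
```python
from m import *
B=np.array([.5359,.1413,.1362]);s=dict(np.load('pics/top6.png.npz'))
c,e=fit(s,np.array([(46,115),(214,98),(240,338),(68,358),(235,133),(252,328)])/4+[180,155],[(.065,.045,.21),(.065,-.045,.21),(-.065,-.045,.21),(-.065,.045,.21),(.065,-.045,0),(-.065,-.045,0)],[.5,.08,.1])
print(np.degrees(c[2]),e.tolist(),inbar(B,c))
a=np.load('pics/scene0.png.npz')['img'].astype(int);b=np.load('pics/scene6.png.npz')['img'].astype(int);d=abs(a-b).max(2)
for n,(x0,y0,x1,y1) in dict(cup=(145,288,178,328),driver=(208,292,226,358),jar=(260,286,282,316),hammer=(290,272,332,356),collar=(333,265,351,283),spool=(366,254,402,298)).items(): print(n,(d[y0:y1,x0:x1]>40).sum())
a=np.load('pics/top0.png.npz')['img'].astype(int);b=s['img'].astype(int)
print('block',(abs(a-b).max(2)[268:294,198:222]>40).sum())
```

```text
7.167945068010684 [[0.44, -0.02], [-0.01, -0.15], [-0.38, 0.29], [0.52, -0.27], [-0.73, -0.04], [0.03, 0.24]] [-0.0070265  -0.05758759]
cup 0
driver 0
jar 0
hammer 0
collar 0
spool 0
block 0
```

```bash
python3 -c "
from h import *
st();print(order.close_job())"
```

```text
24.68 [ 0.5685 -0.2473  0.088 ] [-171.31   36.54  -76.98] [ 0.5 -0.2 -1.1] [-27.3  35.9   8.6 -33.5 -82.6  47.8]
the job is handed in; nothing more can be done
None
```

The chest is standing against the right-hand long side of the stop bar, and the job was handed in at about 24.7 s.

**How it was done:** With the hand vertical, the gripper's body would have hit the chest before the fingers did. I worked the arm against its reach limit, off to the left of the bench, until the hand leaned about 37° with the fingertips leading. Then I pushed the broad side with both open fingertips about 20–30 mm above the bench. The largest force I read was about 27 N, at the final press against the bar.

**Last checks:**
- **Distance:** the chest's origin is 57.6 mm from the bar's centre line; 57 mm is the target.
- **Along the bar:** it is 7 mm off the bar's centre, so about 38 mm inside the nearer end.
- **Flushness:** the chest's yaw measured 7.2–7.4° against 7.8° for the bar. That is 0.4–0.6°, about the limit of the image measurement. During the final press its position stopped changing while the force rose, which points to contact with the bar.
- **Everything else:** comparing images from before and after showed no change around the six loose items in the scene view or around the block in the top view.
- **Hand:** it is clear of the chest, with about zero force on it.

No check failed; the small yaw difference is the only disagreement.

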